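# Stand up the fallen housing and hold it in the marking fixture

## Task

The finned housing that has fallen on its flat back has to go into the marking fixture: stand it upright on the fixture's steel bed, flat back to the fence, and bring it up against the stop block. Then press it down on the bed and into the fence together with one steady diagonal push of the fingertips (the sloping shoulder above its fins takes it well), firmly, about 20 N, and finish while still holding that push, the housing flush on bed and fence and touching the stop. Leave everything else on the bench where it is.

Things in the scene. Friction and masses are not known exactly. Their poses are not given: they have to be found in the camera images.
- housing: black-anodised aluminium housing, 44 (x) x 54 (y) x 95 (z) mm, 0.28 to 0.45 kg. Origin: centre of its underside, z up through its top. +x: plain flat back; -x: vertical fins (tips at x -22, as good as flat, to z 73 mm); y ends smooth. Starts lying on its back on the table: x down, origin 22 mm up, top (z) pointing away from the robot, up to 30 degrees to either side
- housing_back (a point): middle of the housing's flat back, at (22, 0, 50) mm in the housing's frame, axes as the housing's
- housing_end (a point): point on the housing's +y end face, at (0, 27, 30) mm in the housing's frame, axes as the housing's
- housing_shoulder (a point): centre of the housing's shoulder, at (-11, 0, 84) mm in its frame: a flat 45-degree slope over its full width from the top of the fins (x -22, z 73) to the top face (x 0, z 95), outward normal (-0.71, 0, 0.71). Once the housing is at the fence, a push square to the slope, forward and down, meets the fence about halfway up and does not tip the housing
- fixture: marking fixture, fixed on the robot's left or right: grey base plate 10 mm thick (x -102 to 128, y -110 to 110 mm) with steel bed, upright fence and, behind the fence, an aluminium pin-marking head 108 mm high. Origin on the table under the middle of the fence's front face; x runs from bed through fence, away from the robot (turned up to 17 degrees either way), y along the fence, z up
- bed: flat steel bed of the fixture on which the housing is to stand, same origin and axes as the fixture: top at z 20 mm, from x -100 mm to the fence, y -95 to 95 mm; rigid
- fence: upright steel fence plate, same origin and axes as the fixture: front face at x 0, looking to -x, y -95 to 95 mm, z 20 to 90 mm, 12 mm thick, with a window (y -15 to 15, z 40 to 80 mm) through which the marking head works; rigid
- stop: dark steel stop block fixed on the bed at the fence, 42 (x) x 24 (y) x 60 mm high, with a 20 mm knurled screw head on top (to 74 mm). Origin: centre of its underside, on the bed, 22 mm in front of the fence; axes as the fixture's. The stop face is at its y -12 mm and looks to -y: the housing's +y end goes against it. Stop face at fixture y 19 to 35 mm; rigid
- screwdriver: bystander: screwdriver, 190 mm, lying between the work areas; leave alone
- bottle: bystander: grey dispenser bottle with black cap, 44 mm across, 130 mm high, origin under its base, at the left-hand edge of the work area; leave alone
- spare_housing: bystander: an equal housing, standing upright at the rear; leave alone
- mug: bystander: white mug with a handle, 80 mm across, 95 mm high, at the rear; leave alone
- tape_roll: bystander: roll of paper tape, 68 mm across, 24 mm high, lying between the work areas; leave alone
- screw_tray: bystander: black tray with three compartments, 75 by 130 by 35 mm, at the rear; leave alone
- caliper: bystander: caliper, 150 mm long, lying at the right-hand edge of the work area; leave alone
Not all that is in view belongs to the job. Leave any yellow look-alike of the housing alone.

How it is judged:
On the way:
1. the housing stands upright on the fixture's bed in front of the fence (angle between housing's own z axis and vertical below 0.12 rad and height (world z) of housing_back above 0.04 m and z of housing in the frame of fixture between 0.016 and 0.024 m and x of housing in the frame of fixture between -0.09 and -0.015 m and y of housing in the frame of fixture between -0.1 and 0.03 m), for 0.2 s.
At the end, for the whole second after the job is handed in: fingers press the still housing (over 8 N); it is upright and square to the fence within 2 degrees, flat back within 2 mm of the fence, underside within 2.5 mm of the bed, +y end within 2.5 mm of the stop; it bears on the fence with 4 to 40 N and on the bed with 8 to 50 N (angle between housing's own z axis and vertical below 0.035 rad and angle between the x axis of housing and the x axis of fixture, either way round below 0.04 rad and z of housing in the frame of fixture between 0.017 and 0.0225 m and x of housing_back in the frame of fixture between -0.002 and 0.003 m and y of housing_end in the frame of stop between -0.0145 and -0.009 m and contact force between housing and fence between 4 and 40 N and contact force between housing and bed between 8 and 50 N and contact force between housing and the fingers above 8 N and linear speed of housing below 0.01 m/s); the arm keeps its last pose, push and grip.
It fails at once if another thing on the bench is pushed away (more than 20 mm) or a standing one tipped (distance of any of screwdriver, bottle, spare_housing, mug, tape_roll, screw_tray, caliper from where it was at the start of the episode above 0.02 m or angle between any of bottle, spare_housing, mug's own z axis and vertical above 0.4 rad).
It also fails if it takes over 64 s, if anything falls off the work surface, if the arm or the gripper's body presses on something with over 40 N, if the wrist force passes 120 N, or if a joint passes its speed limit or range.

## Robot

A 6-joint arm with a two-finger parallel gripper is mounted at the origin on the work surface. World frame = base frame: x ahead of the robot, y to its left, z up, the work surface at z = 0. Lengths are in m, angles in rad, forces in N, time in s.
With the tool pointing down it reaches from about 0.35 to 0.85 m from the base axis. Payload 8.1 kg.
Tool frame: the origin (TCP) lies on the mounting face of the last link; the fingertips stand 186 mm ahead of it and the grasp point (between the pads) lies 167 mm ahead of it (robot.finger_overhang is the distance from the TCP to the fingertips, in m); z points along the fingers, y is the line along which they close (so a half turn about z gives the same grasp; the last joint's range is limited). The gripper opens to 93 mm and grips with 3 to 60 N. Pads are 15 mm wide; open, the fingers measure 128 mm over their backs; the gripper's body (75 mm by 188 mm) begins 65 mm behind the grasp point.
Start: joints at [-1.298, 0.13, 1.488, -0, 1.523, -0.085], TCP at [0.21, -0.562, 0.405] pointing down, gripper open.
Joint ranges: [-2.96, 2.96], [-0.89, 2.26], [0.02, 2.5], [-1.34, 4.48], [0, 2.73], [-2.66, 2.66]. Speed limits (rad/s): [2.39, 2.39, 2.79, 3.14, 3.14, 3.14].

## Interface

Orientations are given as a rotation vector (axis times angle).
In Python, from plant import readout, read_camera, get_calibration, job, robot gives the robot as it stands.
- The arm moves only by the shell command python3 -m handwheel 'ROWS' [FORCE]. ROWS is JSON, a list of rows, each a list of 5 numbers: the shift along the world's x, y, z in cm, then the turn about the world's z in rad, then the closure, from 0 (fully open) to 1 (shut). In form: [[tx, ty, tz, spin, gripper], ...]. A call has 1 to 10 rows; each row shifts and turns the commanded pose from where the row before left it; what a row does not reach is not made up. A row lasts 1/8 s, in which the tool goes at most 62.5 mm and 10.7 degrees, less where a joint would pass 70% of its speed; a pose out of reach is approached as far as the arm can. A call is refused whole if a number of a shift passes 6.25 or a number of a turn 0.188, either way. A call with a gripper value outside its range is refused whole. The fingers move at their own pace and stop on an object; FORCE is the grip in N (left out, the last holds). Time passes only in rows, so rows that do not move let the fingers close. It gives the time, the measured TCP pose, the force, the opening and the grip force at its end, in the units of the state.
- readout.read_state(): the state, without advancing time (a new reading comes with each control period).
- read_camera(name): name is "side" or "top" or "wrist"; returns the picture (400x640x3 uint8, red, green, blue); there is no depth.
- get_calibration(name): a dict with "fovy" (degrees; the focal length in pixels is half the picture's height over the tangent of half this angle, whatever the lens; pixels are square), "cx", "cy" (the principal point, pixels), "pose" (4x4, takes a point from camera to world coordinates). Camera axes: x right, y down, z forward; pixel columns grow to the right and rows downward; lengths in m; the calibration is good to about 2 mm. A picture is of the moment at which its call begins: read the wrist's pose just before it. get_calibration takes no time and is no camera call; for the wrist camera it gives the pose at the moment of the call.
- job.close_job(): hands the job in; it is judged then, once.
The state is a dict: "t": time; "q": joint angles; "dq": joint speeds; "joint_torque": joint torques, N m; "tool_pos": TCP position; "orientation": TCP orientation; "force": force on the tool from outside, world axes, zero at the start; "wrist_torque": the same for the moment, N m; "opening": finger opening in m; "gripper_force": force on a finger pad.
Only numpy, scipy, OpenCV 4.12 (cv2) and the standard library are available. Lean on these libraries where they do the work, as an engineer would, in place of code of your own. Each camera call takes 0.05 s, during which the arm holds its last target. There are 200 camera calls.

## Working session

There is one attempt and no reset: what is moved stays moved. The work goes in short steps, Python scripts to look and compute and a shell command to move; the robot and the scene stay as the last step left them, time stands still between calls to the robot, and variables do not carry over. Pictures are saved under pics/ and viewed, at most 10 in all, crops included, and the job is handed in when it is done.

```bash
mkdir -p pics; ls
python3 - <<'E'
from plant import readout, read_camera, get_calibration, robot
import cv2, numpy as np
for n in ("top","side"):
    im=read_camera(n); c=get_calibration(n); np.save(f"pics/{n}0.npy",im)
    cv2.imwrite(f"pics/{n}0.png",im[:,:,::-1]); print(n,c["fovy"],c["cx"],c["cy"],np.round(c["pose"],4).tolist())
E
```

```text
pics
top 53.09077404892092 323.3493357157265 195.03134065973578 [[-0.0607, -0.9766, 0.2061, 0.3517], [-0.9981, 0.0602, -0.0083, -0.0081], [-0.0043, -0.2062, -0.9785, 1.3053], [0.0, 0.0, 0.0, 1.0]]
side 55.76511824666564 318.309277203939 197.5003292051644 [[-0.9989, -0.0363, 0.0311, 0.548], [-0.0465, 0.5874, -0.808, 0.8873], [0.0111, -0.8085, -0.5884, 0.7094], [0.0, 0.0, 0.0, 1.0]]
```

View pics/top0.png

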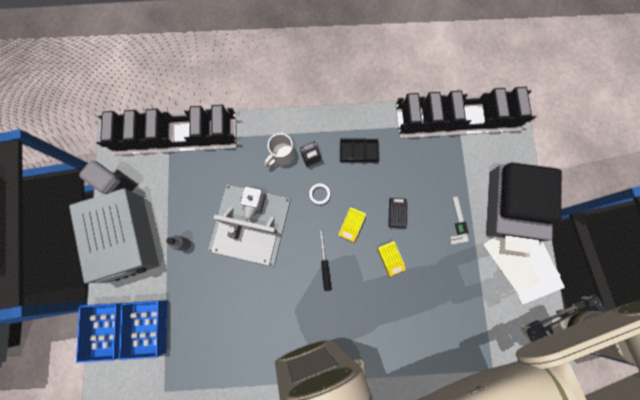

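View pics/side0.png

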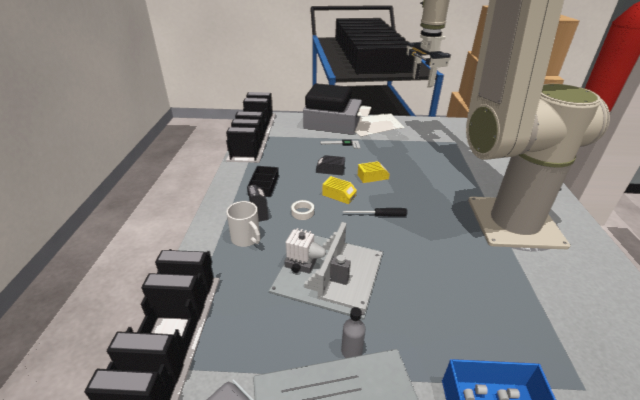

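The top view shows the lying black housing at (398,212). Things that could be taken for it are the yellow look-alikes at (352,224) and (391,259), the standing spare at (311,153) and the screw tray at (359,150). By the description I choose (398,212). The fixture is at (250,225), with its stop at (233,232).

```bash
cat > h.py <<'E'
from plant import readout, read_camera, get_calibration, job, robot
import cv2, numpy as np
def K(c): return 200/np.tan(np.radians(c["fovy"])/2)
def ray(c,u,v):
    d=c["pose"][:3,:3]@np.array([(u-c["cx"])/K(c),(v-c["cy"])/K(c),1]); return c["pose"][:3,3],d
def onz(c,u,v,z):
    o,d=ray(c,u,v); return o+d*(z-o[2])/d[2]
def proj(c,p):
    q=c["pose"][:3,:3].T@(np.asarray(p)-c["pose"][:3,3]); return q[:2]/q[2]*K(c)+[c["cx"],c["cy"]]
def shot(n,f):
    c=get_calibration(n); c["pose"]=np.array(c["pose"]); im=read_camera(n)
    cv2.imwrite(f"pics/{f}.png",im[:,:,::-1]); np.savez(f"pics/{f}.npz",im=im,pose=c["pose"],k=[c["fovy"],c["cx"],c["cy"]]); return c,im
def load(f):
    z=np.load(f"pics/{f}.npz"); return dict(pose=z["pose"],fovy=z["k"][0],cx=z["k"][1],cy=z["k"][2]),z["im"]
E
python3 - <<'E'
from h import *
c=get_calibration("top"); c["pose"]=np.array(c["pose"]); im=np.load("pics/top0.npy")
m=(im[180:240,380:415].max(2)<75).astype(np.uint8)
cs=max(cv2.findContours(m,0,2)[0],key=cv2.contourArea)
r=cv2.minAreaRect(cs); b=cv2.boxPoints(r)+[380,180]; print(r,cv2.contourArea(cs))
for p in b: print(p.round(1),onz(c,*p,0.04).round(4))
for n,p,z in (("basecorner",(232,184),.01),("",(291,198),.01),("",(275,266),.01),("",(209,251),.01),("fenceL",(215,218),.09),("fenceR",(280,236),.09),("spare",(311,150),.095),("tape",(319,194),.02),("sd",(322,232),.01),("sd",(327,288),.02)): print(n,onz(c,*p,z).round(3))
w=get_calibration("wrist"); print("wrist",w["fovy"],w["cx"],w["cy"],np.round(w["pose"],3).tolist()); s=readout.read_state(); print(s["t"],s["tool_pos"],s["orientation"],s["force"],s["opening"])
a=cv2.resize(im[170:290,320:470],None,fx=4,fy=4,interpolation=2); cv2.imwrite("pics/crop1.png",a[:,:,::-1])
E
```

```text
((17.5, 33.0), (28.0, 17.0), 90.0) 278.0
[389. 199.] [ 0.5922 -0.2291  0.04  ]
[406. 199.] [ 0.5888 -0.2837  0.04  ]
[406. 227.] [ 0.4986 -0.2744  0.04  ]
[389. 227.] [ 0.5019 -0.2206  0.04  ]
basecorner [0.681 0.282 0.01 ]
 [0.621 0.088 0.01 ]
 [0.403 0.149 0.01 ]
 [0.464 0.359 0.01 ]
fenceL [0.556 0.318 0.09 ]
fenceR [0.489 0.121 0.09 ]
spare [0.754 0.012 0.095]
tape [ 0.627 -0.005  0.02 ]
sd [ 0.502 -0.007  0.01 ]
sd [ 0.325 -0.012  0.02 ]
wrist 58.258351619610046 326.4029542990653 202.7584188142569 [[0.351, -0.899, -0.261, 0.282], [-0.936, -0.338, -0.096, -0.535], [-0.002, 0.278, -0.96, 0.385], [0.0, 0.0, 0.0, 1.0]]
0.1 [ 0.21010202 -0.56178067  0.40380733] [-3.08981497e+00 -5.58777765e-01  2.31163023e-04] [-0.35737011  0.56027274 -0.04269586] 0.09262496701550035
```

View pics/crop1.png

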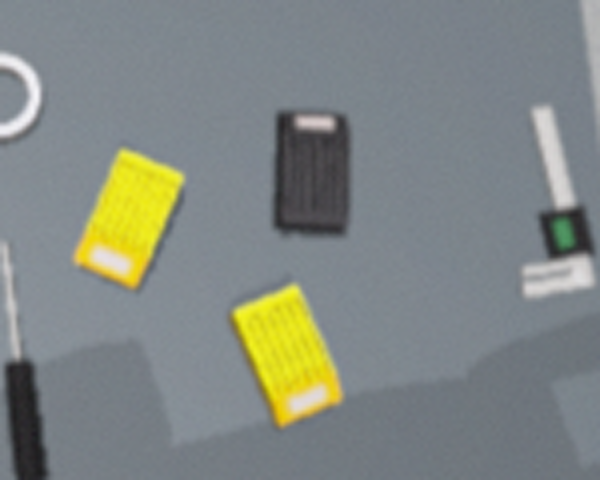

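The crop confirms the black housing lying on its back, fins up, with the shoulder and its white label at the far end (about (398,200)). The yellow ones are clear of it. I'm moving over it for a close wrist view.

```bash
python3 -m handwheel '[[4.2,3.9,-0.4,-0.057,0],[4.2,3.9,-0.4,-0.057,0],[4.2,3.9,-0.4,-0.057,0],[4.2,3.9,-0.4,-0.057,0],[4.2,3.9,-0.4,-0.057,0],[4.2,3.9,-0.4,-0.057,0],[4.2,3.9,-0.4,-0.057,0],[4.2,3.9,-0.4,-0.057,0],[0,0,0,0,0],[0,0,0,0,0]]' 10
python3 - <<'E'
from h import *
c,im=shot("wrist","w1"); s=readout.read_state(); print(s["t"],s["tool_pos"],s["orientation"],s["force"]); print(np.round(c["pose"],3).tolist())
E
```

```text
t: 1.35
tool_pos: [0.546, -0.2499, 0.3722]
orientation: [-3.138, 0.152, 0.002]
force: [-0.1, -0.3, -0.4]
opening: 0.0927
gripper_force: 0.0
1.4 [ 0.54560501 -0.25053708  0.37239076] [ 3.13773726e+00 -1.54266869e-01 -1.46349248e-03] [-0.0416333  -0.63373654 -0.50826719]
[[-0.096, -0.956, -0.279, 0.622], [-0.995, 0.092, 0.027, -0.258], [-0.0, 0.28, -0.96, 0.353], [0.0, 0.0, 0.0, 1.0]]
```

View pics/w1.png

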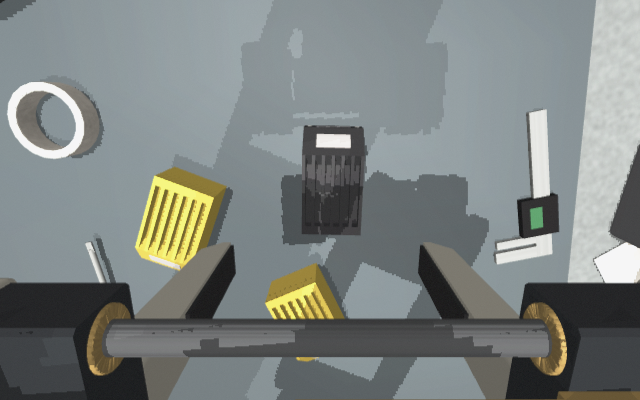

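Run:
```python
from h import *
c,im=load("w1")
g=im[110:250,285:385].max(2); 
for t in (55,65):
    m=(g<t).astype(np.uint8); m=cv2.morphologyEx(m,cv2.MORPH_CLOSE,np.ones((5,5)));m=cv2.morphologyEx(m,cv2.MORPH_OPEN,np.ones((5,5)))
    cs=max(cv2.findContours(m,0,2)[0],key=cv2.contourArea); r=cv2.minAreaRect(cs); print(t,cv2.contourArea(cs),(cv2.boxPoints(r)+[285,110]).round(1).tolist())
for p in ((303,235),(362,234),(303,158),(365,158)): print(p,onz(c,*p,0.044).round(4))
for p in ((304,126),(363,126)): print(p,onz(c,*p,0.0).round(4))
# label centre
L=(im[120:155,310:355].min(2)>150).astype(np.uint8); ys,xs=np.nonzero(L); print("label",xs.mean()+310,ys.mean()+120,onz(c,xs.mean()+310,ys.mean()+120,0.033).round(4))
a=im[105:255,265:405]; cv2.imwrite("pics/crop2.png",cv2.resize(np.clip(a.astype(float)*2,0,255).astype(np.uint8),None,fx=4,fy=4)[:,:,::-1])
```

```text
55 2248.0 [[302.0, 184.0], [361.0, 184.0], [361.0, 233.0], [302.0, 233.0]]
65 2448.0 [[302.0, 174.0], [361.0, 174.0], [361.0, 234.0], [302.0, 234.0]]
(303, 235) [ 0.504  -0.2247  0.044 ]
(362, 234) [ 0.4998 -0.2788  0.044 ]
(303, 158) [ 0.5749 -0.2328  0.044 ]
(365, 158) [ 0.5697 -0.2862  0.044 ]
(304, 126) [ 0.5988 -0.2337  0.    ]
(363, 126) [ 0.5934 -0.2904  0.    ]
label 333.0189075630252 140.609243697479 [ 0.586  -0.2601  0.033 ]
```

View pics/crop2.png

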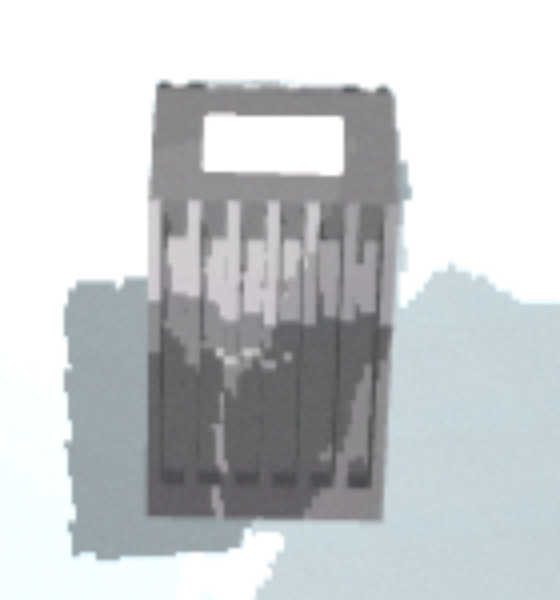

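The close view confirms the choice: fins up, label and shoulder at the far end. Bottom edge is near row 235 and the fin tops near row 155. Measured width is 54 mm and fin length 72 mm, which fits, with an axis yaw of -5.6°. I'll grip lightly near the top, high on the sides, so it can pivot upright while it hangs.

```bash
python3 -m handwheel '[[1.6,-0.4,-4,0,0],[1.5,-0.5,-4,0,0],[0,0,-4,0,0],[0,0,-3.6,0,0],[0,0,0,0,0],[0,0,0,0,1],[0,0,0,0,1],[0,0,0,0,1],[0,0,0,0,1],[0,0,0,0,1]]' 8
python3 - <<'E'
from h import *
s=readout.read_state(); print(s["t"],s["tool_pos"],s["orientation"],s["opening"],s["gripper_force"],s["force"])
E
```

```text
t: 2.65
tool_pos: [0.5774, -0.2589, 0.2174]
orientation: [3.138, -0.154, 0.001]
force: [-0.4, 1.2, 4.6]
opening: 0.0541
gripper_force: 8.0
2.65 [ 0.57741736 -0.25892054  0.21741188] [ 3.13771238e+00 -1.54050896e-01  1.30678846e-03] 0.05409256185901753 8.010026514530182 [-0.36849898  1.22705975  4.5833876 ]
```

```bash
python3 -m handwheel '[[0,0,1,0,1],[0,0,1,0,1],[0,0,1,0,1],[0,0,1,0,1],[0,0,1,0,1],[0,0,1,0,1],[0,0,0,0,1],[0,0,0,0,1]]' 8
python3 - <<'E'
from h import *
c,im=shot("side","s1"); shot("wrist","w2")
p=proj(c,[.577,-.259,.05]).astype(int); print(p)
a=im[p[1]-60:p[1]+60,p[0]-80:p[0]+80]; w=load("w2")[1]
o=np.vstack([cv2.resize(a,(640,480),interpolation=2)]); 
o=np.hstack([cv2.resize(o,(400,300)),cv2.resize(w[100:400],(400,188))[:,:][:300] if 0 else cv2.resize(w[60:300,160:480],(400,300))]); cv2.imwrite("pics/v3.png",o[:,:,::-1])
E
```

```text
t: 3.65
tool_pos: [0.577, -0.2589, 0.2764]
orientation: [-3.138, 0.154, 0.001]
force: [-0.2, -0.7, -4.9]
opening: 0.0534
gripper_force: 8.0
[323 156]
```

View pics/v3.png

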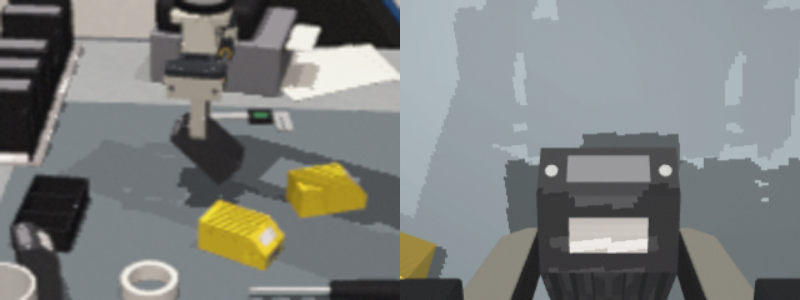

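The left half of the side view shows the housing hanging from the pads, tilted about 45–50° and clear of the table. The wrist view shows its label and top face, so the pivot works. Now I'll lower until its bottom edge touches.

```bash
python3 -m handwheel '[[0,0,1,0,1],[0,0,1,0,1],[0,0,0,0,1],[0,0,0,0,1],[0,0,-1,0,1],[0,0,-1,0,1],[0,0,-0.5,0,1],[0,0,-0.5,0,1],[0,0,0,0,1]]' 7; python3 -m handwheel '[[0,0,-0.2,0,1],[0,0,-0.2,0,1],[0,0,0,0,1]]'; python3 -m handwheel '[[0,0,-0.2,0,1],[0,0,-0.2,0,1],[0,0,0,0,1]]'
```

```text
t: 4.88
tool_pos: [0.577, -0.2589, 0.2661]
orientation: [-3.137, 0.154, 0.001]
force: [0.5, 0.0, -4.6]
opening: 0.054
gripper_force: 7.0
t: 5.25
tool_pos: [0.5771, -0.259, 0.2627]
orientation: [-3.138, 0.154, 0.0]
force: [-0.7, -0.3, -4.9]
opening: 0.054
gripper_force: 7.0
t: 5.62
tool_pos: [0.5779, -0.2592, 0.2602]
orientation: [3.137, -0.154, 0.005]
force: [3.5, 1.0, 4.6]
opening: 0.0539
gripper_force: 7.0
```

```bash
python3 -m handwheel '[[-0.5,0.05,0.05,0,1],[-0.5,0.05,0.05,0,1],[-0.5,0.05,0,0,1],[0,0,0,0,1]]'; python3 -m handwheel '[[-0.5,0.05,-0.1,0,1],[-0.5,0.05,-0.15,0,1],[0,0,0,0,1]]';python3 - <<'E'
from h import *
c,im=shot("side","s2"); shot("wrist","w3")
p=proj(c,[.557,-.259,.05]).astype(int)
a=im[p[1]-60:p[1]+60,p[0]-80:p[0]+80]; w=load("w3")[1]
o=np.hstack([cv2.resize(a,(400,300),interpolation=2),cv2.resize(w[60:300,160:480],(400,300))]); cv2.imwrite("pics/v4.png",o[:,:,::-1])
E
```

```text
t: 6.12
tool_pos: [0.563, -0.2579, 0.2623]
orientation: [3.136, -0.154, 0.007]
force: [0.9, 0.2, 9.3]
opening: 0.0539
gripper_force: 7.0
t: 6.5
tool_pos: [0.5529, -0.2568, 0.2597]
orientation: [3.136, -0.154, 0.006]
force: [0.7, 1.6, 10.6]
opening: 0.054
gripper_force: 7.0
```

View pics/v4.png

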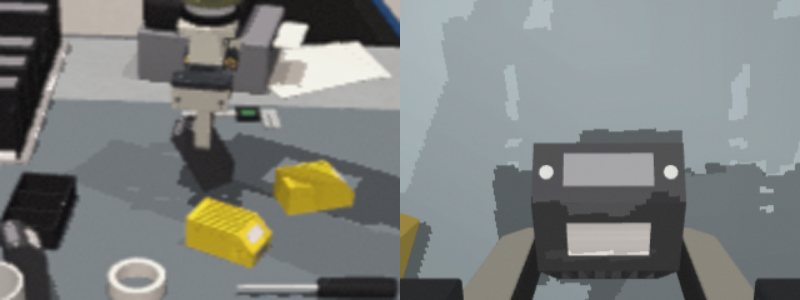

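The side view shows it steeper, about 60–65°, with its edge on the table. I'll continue the arc.

```bash
python3 -m handwheel '[[-0.5,0.05,-0.1,0,1],[-0.5,0.05,-0.1,0,1],[-0.5,0.05,-0.1,0,1],[0,0,0,0,1]]'; python3 -m handwheel '[[-0.5,0.05,-0.15,0,1],[-0.5,0.05,-0.15,0,1],[-0.5,0.05,-0.2,0,1],[0,0,0,0,1]]';python3 - <<'E'
from h import *
c,im=shot("side","s3"); shot("wrist","w4")
p=proj(c,[.53,-.259,.05]).astype(int)
a=im[p[1]-60:p[1]+60,p[0]-80:p[0]+80]; w=load("w4")[1]
o=np.hstack([cv2.resize(a,(400,300),interpolation=2),cv2.resize(w[60:300,160:480],(400,300))]); cv2.imwrite("pics/v5.png",o[:,:,::-1])
E
```

```text
t: 7.1
tool_pos: [0.5372, -0.2552, 0.256]
orientation: [3.137, -0.154, 0.002]
force: [-1.9, 2.0, 9.3]
opening: 0.0539
gripper_force: 7.0
t: 7.6
tool_pos: [0.5216, -0.2536, 0.2497]
orientation: [3.138, -0.154, -0.001]
force: [-3.1, 1.8, 4.8]
opening: 0.0539
gripper_force: 7.0
```

View pics/v5.png

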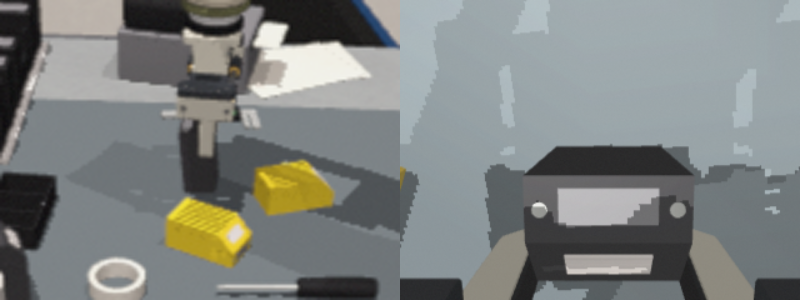

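The side view shows it practically upright, and the wrist view shows the top face with the back just visible. I'll release it so it settles on its base, rise, and measure it from the wrist picture.

```bash
python3 -m handwheel '[[0,0,0,0,0],[0,0,0,0,0],[0,0,0,0,0],[0,0,0,0,0],[0,0,2,0,0],[0,0,4,0,0],[0,0,4,0,0],[0,0,0,0,0],[0,0,0,0,0]]'
python3 - <<'E'
from h import *
c,im=shot("wrist","w5"); s=readout.read_state(); print(s["tool_pos"],s["force"])
# expected outline of upright housing here
g=im.astype(int)
B=(g.min(2)>135).astype(np.uint8)
n,l,st,ce=cv2.connectedComponentsWithStats(B)
for i in range(1,n):
    if 25<st[i,4]<9000 and 200<ce[i,0]<440: print("white",st[i],ce[i].round(1),onz(c,*ce[i],.095).round(4))
D=(g.max(2)<70).astype(np.uint8); D=cv2.morphologyEx(D,cv2.MORPH_OPEN,np.ones((3,3)))
n,l,st,ce=cv2.connectedComponentsWithStats(D)
for i in range(1,n):
    if st[i,4]>150: print("dark",st[i],ce[i].round(1))
cv2.imwrite("pics/v6.png",np.clip(1.6*im.astype(float),0,255).astype(np.uint8)[:,:,::-1])
E
```

```text
t: 8.82
tool_pos: [0.5221, -0.2535, 0.3499]
orientation: [3.137, -0.154, 0.001]
force: [1.5, 0.8, 0.1]
opening: 0.0929
gripper_force: 0.0
[ 0.52186888 -0.25334985  0.34880318] [-0.65760869 -0.74094831 -0.62342412]
white [240 135  62  34 950] [276.3 150.9] [ 0.5692 -0.2256  0.095 ]
white [303 183  48  17 782] [326.4 190.8] [ 0.5391 -0.2557  0.095 ]
white [291 189   7   7  40] [294. 192.] [ 0.5404 -0.2338  0.095 ]
white [356 189   7   8  44] [359.1 192.2] [ 0.536  -0.2777  0.095 ]
white [306 214  31   9 238] [319.3 217.8] [ 0.5204 -0.2489  0.095 ]
white [319 244  13  18 137] [324.5 251.3] [ 0.495 -0.25   0.095]
white [ 344  269   80   49 2576] [378.8 298.7] [ 0.4532 -0.2864  0.095 ]
white [237 358  41  42 692] [259.1 377.4] [ 0.3917 -0.1874  0.095 ]
white [ 309  358   80   34 1653] [350.5 369.8] [ 0.392  -0.2605  0.095 ]
white [ 400  358   77   41 1940] [439.7 376.8] [ 0.3783 -0.3307  0.095 ]
dark [ 288  156   78   21 1464] [326.6 166.5]
dark [ 527  176   44   48 1452] [549.  199.4]
dark [ 288  192   79   36 1168] [332.8 213.1]
dark [    0   245   640   155 22795] [296.  326.1]
dark [612 356  28  35 579] [627.2 375.9]
```

View pics/v6.png

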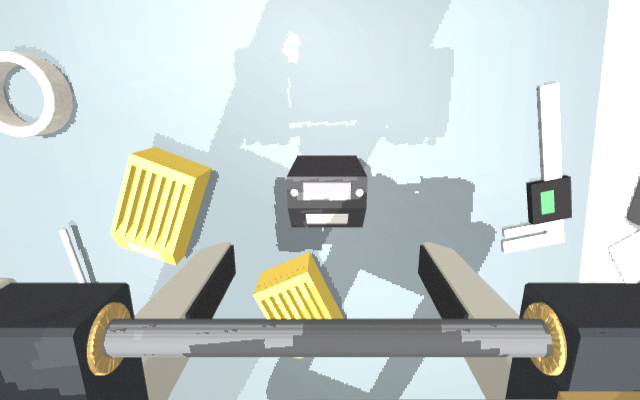

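It stands upright: top-face label at (326,191), screws at (294,192) and (359,192), yaw about -5.7°. Before carrying it over, I'll view the fixture with the empty gripper.

```bash
python3 - <<'E'
from h import *
c,im=load("w5")
print(onz(c,327,177,.095).round(4),onz(c,327,156,0).round(4),onz(c,288,177,.095).round(4),onz(c,367,177,.095).round(4),onz(c,326,201,.095).round(4))
E
python3 -m handwheel '[[-0.3,3,0.5,0,0],[-0.3,6,0.5,-0.024,0],[-0.3,6,0.5,-0.024,0],[-0.3,6,0.5,-0.024,0],[-0.3,6,0.5,-0.024,0],[-0.3,6,0.5,-0.024,0],[-0.3,6,0.5,-0.024,0],[-0.3,5,0.5,-0.024,0],[0,3.5,0,-0.02,0],[0,0,0,0,0]]';  python3 -m handwheel '[[0,0,0,0,0],[0,0,0,0,0]]'
python3 - <<'E'
from h import *
c,im=shot("wrist","f1"); s=readout.read_state(); print(s["t"],s["tool_pos"],s["orientation"]); print(np.round(c["pose"],3).tolist())
E
```

```text
[ 0.5485 -0.257   0.095 ] [ 0.5481 -0.2571  0.    ] [ 0.5511 -0.231   0.095 ] [ 0.5459 -0.2837  0.095 ] [ 0.532  -0.2547  0.095 ]
t: 10.12
tool_pos: [0.4973, 0.2236, 0.3876]
orientation: [3.109, -0.443, -0.004]
force: [0.1, -0.4, 0.7]
opening: 0.093
gripper_force: 0.0
t: 10.38
tool_pos: [0.4982, 0.2204, 0.3887]
orientation: [3.109, -0.45, -0.001]
force: [-0.2, -0.4, 0.4]
opening: 0.093
gripper_force: 0.0
10.425 [0.49828501 0.22041179 0.38889453] [ 3.10867745e+00 -4.50169203e-01 -8.55507006e-04]
[[-0.283, -0.921, -0.268, 0.572], [-0.959, 0.271, 0.079, 0.198], [0.0, 0.279, -0.96, 0.37], [0.0, 0.0, 0.0, 1.0]]
```

View pics/f1.png

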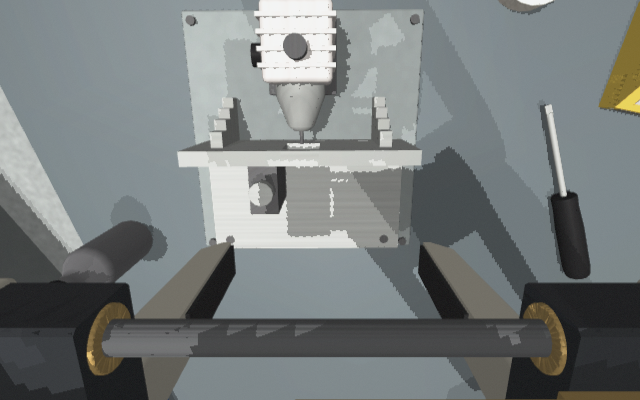

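The last view shows the fence top strip from (178,152) to (421,165), with its front edge near row 166. The stop block is at (249–285, 167–213), with its stop face on the right side. Base plate corners are near (204,247) and (408,246).

Run:
```python
from h import *
c,im=load("f1"); g=im.mean(2).astype(int)
for u in (190,215,235,300,360,400,415): print("col",u,g[145:175,u].tolist())
for v in (175,190,205,210): print("row",v,g[v,240:296].tolist())
print("base", [g[255-15:255,u].tolist() for u in (215,300,390)])
for v in (158,162): print("ends",g[v,170:186].tolist(),g[v,412:428].tolist())
```

```text
col 190 [148, 127, 104, 95, 94, 97, 178, 219, 224, 223, 223, 222, 223, 222, 223, 223, 222, 223, 223, 222, 223, 199, 157, 145, 143, 145, 145, 145, 144, 144]
col 215 [206, 204, 182, 123, 94, 90, 160, 198, 203, 203, 204, 202, 202, 202, 203, 203, 203, 219, 222, 223, 224, 224, 226, 226, 228, 226, 225, 227, 229, 227]
col 235 [95, 95, 95, 95, 97, 91, 185, 204, 204, 204, 205, 204, 204, 204, 204, 203, 205, 204, 203, 202, 203, 218, 225, 226, 227, 226, 225, 227, 228, 226]
col 300 [228, 182, 153, 154, 114, 112, 190, 208, 206, 203, 201, 201, 202, 204, 206, 212, 228, 230, 230, 230, 228, 176, 148, 148, 149, 148, 150, 150, 151, 149]
col 360 [96, 95, 94, 94, 90, 160, 195, 201, 201, 201, 201, 201, 202, 201, 202, 201, 201, 200, 201, 201, 199, 196, 197, 195, 193, 196, 198, 147, 120, 118]
col 400 [93, 93, 94, 90, 89, 178, 200, 199, 199, 199, 199, 199, 199, 198, 198, 199, 200, 200, 199, 199, 196, 196, 152, 128, 120, 117, 118, 117, 117, 116]
col 415 [101, 102, 96, 95, 95, 178, 198, 199, 198, 198, 198, 198, 198, 197, 197, 197, 199, 197, 197, 198, 160, 129, 124, 122, 91, 76, 77, 77, 77, 75]
row 175 [225, 225
[... 939 characters left out ...]
119, 82, 82, 83, 82, 82, 83, 86, 85, 87, 86, 85, 75, 71, 175, 225, 225, 225, 225, 225, 224, 211, 152, 152, 151, 152, 152, 151, 153, 152]
base [[95, 117, 123, 123, 115, 112, 111, 111, 110, 111, 109, 111, 111, 111, 111], [226, 224, 221, 220, 219, 217, 217, 224, 177, 147, 148, 147, 149, 147, 147], [150, 150, 149, 150, 149, 148, 148, 125, 104, 98, 98, 99, 98, 98, 97]]
ends [143, 144, 144, 143, 143, 143, 144, 154, 223, 223, 223, 223, 223, 223, 223, 223] [198, 198, 197, 197, 198, 198, 197, 196, 194, 176, 126, 125, 125, 126, 125, 125]
ends [144, 143, 144, 144, 144, 143, 145, 148, 191, 223, 222, 223, 223, 222, 223, 223] [198, 197, 197, 197, 197, 197, 197, 198, 192, 142, 126, 125, 126, 125, 125, 125]
```

Run:
```python
from h import *
c,im=load("f1")
A=onz(c,190,166.6,.09);B=onz(c,415,165,.09);R1=onz(c,190,151,.09);R2=onz(c,415,150,.09)
yaw=np.arctan2(-(A-B)[0],(A-B)[1]); y2=np.arctan2(-(R1-R2)[0],(R1-R2)[1]); print("yaw",np.degrees([yaw,y2]))
E1=onz(c,177.6,162,.09);E2=onz(c,421,162,.09);print("len",np.linalg.norm(E1-E2))
m=(E1+E2)/2
for yw in (yaw,y2,(yaw+y2)/2):
    x=np.array([np.cos(yw),np.sin(yw)]);y=np.array([-x[1],x[0]])
    f=(A+B)[:2]/2@x; r=(R1+R2)[:2]/2@x; my=m[:2]@y
    O=f*x+my*y
    print("yaw",np.degrees(yw),"O",O.round(4),"thick",r-f,"plate y near",[round((onz(c,*p,z)[:2]-O)@y,4) for p,z in (((276.7,175),.08),((277.9,190),.08),((278.2,205),.08),((285.2,175),.02),((285.8,190),.02))], "stopx",[(onz(c,265,213,.08)[:2]-O)@x])
print(np.degrees(np.arctan2(-.450169,3.10868))*2)
```

```text
yaw [-16.01088826 -16.16754624]
len 0.19117375427433092
yaw -16.010888260555692 O [0.5289 0.2327] thick 0.012041215542889616 plate y near [np.float64(0.0197), np.float64(0.0192), np.float64(0.0196), np.float64(0.0198), np.float64(0.0198)] stopx [np.float64(-0.04203147033666006)]
yaw -16.167546239575582 O [0.5289 0.2327] thick 0.012042076721544559 plate y near [np.float64(0.0196), np.float64(0.0192), np.float64(0.0195), np.float64(0.0197), np.float64(0.0196)] stopx [np.float64(-0.04212278531280181)]
yaw -16.089217250065637 O [0.5289 0.2327] thick 0.01204165738489743 plate y near [np.float64(0.0196), np.float64(0.0192), np.float64(0.0195), np.float64(0.0197), np.float64(0.0197)] stopx [np.float64(-0.0420771671449758)]
-16.479487705805493
```

Fixture sizes check out: fence length 191 mm, thickness 12.0 mm, stop depth 42 mm. Yaw is -16.1°, origin (0.529, 0.233), stop face at y 19.6 mm. Now back to grip the standing housing high up.

```bash
python3 -m handwheel '[[0.3,-3.6,0,0.02,0],[0.5,-5.5,0,0.024,0],[0.5,-6,0,0.024,0],[0.5,-6,0,0.024,0],[0.5,-6,0,0.024,0],[0.5,-6,0,0.024,0],[0.5,-6,0,0.024,0],[0.4,-5.5,0,0.024,0],[0.05,-3,0,0,0],[0,0,0,0,0]]' ;  python3 -m handwheel '[[0,0,-2,0,0],[0,0,-2,0,0],[0,0,0,0,0],[0,0,0,0,0]]'
```

```text
t: 11.68
tool_pos: [0.5347, -0.2574, 0.389]
orientation: [3.137, -0.161, -0.001]
force: [-0.2, 0.3, -0.0]
opening: 0.093
gripper_force: 0.0
t: 12.18
tool_pos: [0.5357, -0.2538, 0.349]
orientation: [-3.138, 0.153, 0.001]
force: [0.0, 0.1, 0.1]
opening: 0.0929
gripper_force: 0.0
```

```bash
python3 -m handwheel '[[0,-0.2,-2.5,0,0],[0,0,-2.5,0,0],[0,0,-2.5,0,0],[0,0,-0.8,0,0],[0,0,0,0,1],[0,0,0,0,1],[0,0,0,0,1],[0,0,0,0,1],[0,0,0,0,1],[0,0,0,0,1]]' 30;  python3 -m handwheel '[[0,0,1,0,1],[0,0,2,0,1],[0,0,3,0,1],[0,0,3,0,1],[0,0,0,0,1]]'
```

```text
t: 13.42
tool_pos: [0.5359, -0.2564, 0.2668]
orientation: [3.138, -0.154, 0.001]
force: [-0.4, 2.7, 4.5]
opening: 0.0535
gripper_force: 30.0
t: 14.05
tool_pos: [0.5365, -0.2571, 0.3605]
orientation: [3.134, -0.154, 0.01]
force: [-0.3, 0.1, -4.2]
opening: 0.0536
gripper_force: 30.0
```

```bash
python3 -m handwheel '[[-0.4,3,1,-0.02,1],[-0.5,5.5,1,-0.023,1],[-0.5,6,0,-0.023,1],[-0.5,6,0,-0.023,1],[-0.5,6,0,-0.023,1],[-0.5,6,0,-0.023,1],[-0.5,6,0,-0.023,1],[-0.5,5.5,0,-0.025,1],[-0.1,3.6,0,0,1],[0,0,0,0,1]]';  python3 -m handwheel '[[0,0,0,0,1],[0,0,0,0,1]]'
python3 - <<'E'
from h import *
s=readout.read_state(); o=s["orientation"]; print(s["tool_pos"],np.degrees(2*np.arctan2(o[1],o[0])))
E
```

```text
t: 15.3
tool_pos: [0.4947, 0.2217, 0.3747]
orientation: [3.111, -0.434, -0.003]
force: [-0.4, -0.6, -4.5]
opening: 0.0539
gripper_force: 30.0
t: 15.55
tool_pos: [0.4958, 0.2184, 0.3758]
orientation: [3.11, -0.442, -0.001]
force: [0.5, 0.3, -4.2]
opening: 0.0534
gripper_force: 30.0
[0.49577169 0.21840602 0.37576679] -16.190945210931275
```

Position and yaw are as intended. Lowering to about 1.5 mm over the bed, then touching down gently.

```bash
python3 -m handwheel '[[0,0,-2.5,0,1],[0,0,-2.5,0,1],[0,0,-2.2,0,1],[0,0,-1,0,1],[0,0,-0.4,0,1],[0,0,0,0,1]]';  python3 -m handwheel '[[0,0,-0.2,0,1],[0,0,0,0,1]]';python3 -m handwheel '[[0,0,-0.1,0,1],[0,0,0,0,1]]'
```

```text
t: 16.3
tool_pos: [0.496, 0.2193, 0.2908]
orientation: [-3.11, 0.441, -0.001]
force: [0.1, -0.8, -5.3]
opening: 0.0536
gripper_force: 30.0
t: 16.55
tool_pos: [0.4958, 0.2196, 0.2887]
orientation: [-3.11, 0.44, -0.001]
force: [0.6, 0.7, -4.4]
opening: 0.054
gripper_force: 30.0
t: 16.8
tool_pos: [0.4956, 0.2196, 0.2872]
orientation: [3.111, -0.44, -0.0]
force: [-1.4, -0.5, -4.5]
opening: 0.0535
gripper_force: 30.0
```

```bash
python3 -m handwheel '[[0.4,-0.12,0,0,1],[0.4,-0.12,0,0,1],[0.4,-0.11,0,0,1],[0,0,0,0,1]]';  python3 -m handwheel '[[0.14,-0.04,0,0,1],[0,0,0,0,1]]';python3 -m handwheel '[[0.14,-0.04,0,0,1],[0,0,0,0,1]]'; python3 -m handwheel '[[0.1,-0.03,0,0,1],[0,0,0,0,1]]'
```

```text
t: 17.3
tool_pos: [0.508, 0.2158, 0.2872]
orientation: [-3.111, 0.441, -0.0]
force: [0.1, -0.5, -4.4]
opening: 0.0535
gripper_force: 30.0
t: 17.55
tool_pos: [0.5091, 0.2156, 0.2872]
orientation: [3.111, -0.44, -0.0]
force: [-0.6, -0.1, -3.9]
opening: 0.0537
gripper_force: 30.0
t: 17.8
tool_pos: [0.5103, 0.2153, 0.2872]
orientation: [-3.111, 0.44, 0.001]
force: [-1.8, 1.7, -3.1]
opening: 0.0535
gripper_force: 30.0
t: 18.05
tool_pos: [0.5107, 0.2152, 0.2872]
orientation: [3.111, -0.44, -0.004]
force: [-7.0, 1.5, 0.0]
opening: 0.0536
gripper_force: 30.0
```

Fence contact at about -7 N, where expected. I'll back off a touch and slide towards the stop.

```bash
python3 -m handwheel '[[-0.06,0.02,0,0,1],[0.11,0.38,0,0,1],[0.11,0.38,0,0,1],[0.11,0.38,0,0,1],[0,0,0,0,1]]';  python3 -m handwheel '[[0.04,0.14,0,0,1],[0,0,0,0,1]]';python3 -m handwheel '[[0.03,0.1,0,0,1],[0,0,0,0,1]]'; python3 -m handwheel '[[0.02,0.07,0,0,1],[0,0,0,0,1]]'
```

```text
t: 18.68
tool_pos: [0.5137, 0.2262, 0.2867]
orientation: [3.108, -0.44, -0.003]
force: [-5.9, -2.5, -1.4]
opening: 0.054
gripper_force: 29.9
t: 18.92
tool_pos: [0.5141, 0.2274, 0.2867]
orientation: [3.108, -0.44, -0.003]
force: [-7.2, -4.0, -0.0]
opening: 0.054
gripper_force: 29.9
t: 19.18
tool_pos: [0.5143, 0.2283, 0.2867]
orientation: [3.108, -0.44, -0.004]
force: [-6.1, -5.2, 0.3]
opening: 0.0533
gripper_force: 29.9
t: 19.42
tool_pos: [0.5145, 0.2289, 0.2867]
orientation: [3.108, -0.44, -0.004]
force: [-7.2, -4.4, 0.3]
opening: 0.0539
gripper_force: 29.9
```

```bash
for i in 1; do :; done; python3 -m handwheel '[[-0.05,0.01,0,0,1],[0.02,0.06,0,0,1],[0,0,0,0,1]]';  python3 -m handwheel '[[0.02,0.06,0,0,1],[0,0,0,0,1]]';python3 -m handwheel '[[0.02,0.06,0,0,1],[0,0,0,0,1]]'
```

```text
t: 19.8
tool_pos: [0.5144, 0.2294, 0.2868]
orientation: [3.107, -0.44, -0.002]
force: [-5.5, -5.9, 0.4]
opening: 0.0538
gripper_force: 29.9
t: 20.05
tool_pos: [0.5146, 0.2297, 0.2868]
orientation: [3.107, -0.44, -0.003]
force: [-6.2, -7.1, 1.0]
opening: 0.0535
gripper_force: 29.9
t: 20.3
tool_pos: [0.5147, 0.23, 0.2868]
orientation: [3.106, -0.44, -0.003]
force: [-7.3, -9.8, 2.1]
opening: 0.0535
gripper_force: 29.9
```

The stop is touched (lateral force rising to about 11 N, tool y -6.5 mm against an expected -7.4 mm). Release, rise, and check with the wrist camera.

```bash
python3 -m handwheel '[[0,0,0,0,0],[0,0,0,0,0],[0,0,0,0,0],[0,0,1,0,0],[0,0,3,0,0],[-1,0.3,4,0,0],[-1,0.3,4,0,0],[0,0,0,0,0],[0,0,0,0,0]]';  python3 - <<'E'
from h import *
c,im=shot("wrist","f2"); s=readout.read_state(); print(s["t"],s["tool_pos"],s["force"])
O=np.array([.5289,.2327]);a=np.radians(-16.1);X=np.array([np.cos(a),np.sin(a)]);Y=np.array([-X[1],X[0]])
W=lambda x,y,z: np.r_[O+x*X+y*Y,z]
for n,p in (("stoptop",(-.022,.0196,.08)),("fence L",(0,.05,.09)),("hous top +y back",(0,.0196,.115)),("-y back",(0,-.0344,.115)),("+y mid",(-.011,.0196,.115)),("-y mid",(-.011,-.0344,.115)),("front mid",(-.022,-.0074,.115))): print(n,proj(c,W(*p)).round(1))
g=im.astype(int); B=(g.min(2)>125).astype(np.uint8)
n,l,st,ce=cv2.connectedComponentsWithStats(B)
for i in range(1,n):
    if 15<st[i,4]<2500 and 150<ce[i,0]<450 and ce[i,1]<280:
        q=onz(c,*ce[i],.115); print("white",st[i],ce[i].round(1),((q[:2]-O)@X).round(4),((q[:2]-O)@Y).round(4))
E
```

```text
t: 21.42
tool_pos: [0.4951, 0.2375, 0.4074]
orientation: [-3.11, 0.44, -0.001]
force: [0.5, 0.5, -0.3]
opening: 0.0931
gripper_force: 0.0
21.475 [0.49500059 0.2373951  0.40640591] [ 0.53745871 -0.17779032  0.61275762]
stoptop [298.2 176.3]
fence L [260.2 152.8]
hous top +y back [294.1 157.5]
-y back [364.6 157.6]
+y mid [294.4 171.7]
-y mid [364.2 171.8]
front mid [329.3 185.6]
white [309 163  42  16 624] [329.6 170.9] -0.0104 -0.0076
white [298 169   7   7  43] [300.9 172.1] -0.0113 0.0146
white [355 169   7   7  36] [358.1 172. ] -0.0112 -0.0297
white [311 192  37  10 326] [329.4 196. ] -0.0305 -0.0076
white [412 261   7  12  37] [415.4 265.4] -0.0904 -0.0796
```

The housing is where it should be: screws mid-point at fixture (-11, -7.5) mm, with no yaw. Now I'll close the fingers and come in over the shoulder.

```bash
python3 -m handwheel '[[-0.5,0,0,0,1],[-0.5,0,0,0,1],[0,0,0,0,1],[0,0,0,0,1],[0,0,-3,0,1],[0,0,-3,0,1],[0,0,-3,0,1],[0,0,-1.4,0,1],[0,0,-0.5,0,1],[0,0,0,0,1]]' 40; python3 -m handwheel '[[0.2,-0.06,-0.2,0,1],[0,0,0,0,1]]';python3 -m handwheel '[[0.15,-0.04,-0.15,0,1],[0,0,0,0,1]]'
```

```text
t: 22.72
tool_pos: [0.4855, 0.2376, 0.299]
orientation: [-3.11, 0.44, -0.001]
force: [-0.6, -0.1, 0.4]
opening: 0.0011
gripper_force: 0.0
t: 22.98
tool_pos: [0.4876, 0.237, 0.297]
orientation: [-3.11, 0.44, -0.002]
force: [0.3, 1.0, -0.2]
opening: 0.0005
gripper_force: 0.0
t: 23.22
tool_pos: [0.4887, 0.2365, 0.2947]
orientation: [-3.111, 0.44, 0.0]
force: [0.6, 0.3, 0.3]
opening: 0.0005
gripper_force: 0.0
```

```bash
python3 -m handwheel '[[0.07,-0.02,-0.1,0,1],[0,0,0,0,1]]';python3 -m handwheel '[[0.05,-0.014,-0.05,0,1],[0,0,0,0,1]]';python3 -m handwheel '[[0.05,-0.014,-0.05,0,1],[0,0,0,0,1]]'
```

```text
t: 23.48
tool_pos: [0.4893, 0.2363, 0.2936]
orientation: [3.111, -0.44, -0.0]
force: [-0.9, -0.6, -0.1]
opening: 0.0004
gripper_force: 0.0
t: 23.72
tool_pos: [0.4898, 0.2362, 0.2933]
orientation: [-3.111, 0.44, 0.0]
force: [-0.5, 0.5, -0.5]
opening: 0.0005
gripper_force: 0.2
t: 23.98
tool_pos: [0.4903, 0.2361, 0.293]
orientation: [-3.11, 0.44, 0.0]
force: [-3.0, 0.1, 3.4]
opening: 0.0004
gripper_force: 1.9
```

```bash
python3 -m handwheel '[[0.05,-0.014,-0.05,0,1],[0,0,0,0,1]]';python3 -m handwheel '[[0.05,-0.014,-0.05,0,1],[0,0,0,0,1]]'
```

```text
t: 24.22
tool_pos: [0.4907, 0.236, 0.2928]
orientation: [-3.11, 0.44, 0.001]
force: [-5.9, -0.2, 7.3]
opening: 0.0007
gripper_force: 4.4
t: 24.48
tool_pos: [0.491, 0.236, 0.2926]
orientation: [-3.11, 0.44, 0.002]
force: [-8.6, -0.7, 12.9]
opening: 0.0006
gripper_force: 6.9
```

Contact is good: 8 N forward, 13 N down. A little more, mainly forward, then settle and check it holds.

```bash
python3 -m handwheel '[[0.07,-0.02,-0.02,0,1],[0,0,0,0,1],[0,0,0,0,1]]'; python3 -m handwheel '[[0,0,0,0,1],[0,0,0,0,1],[0,0,0,0,1],[0,0,0,0,1],[0,0,0,0,1],[0,0,0,0,1]]'
python3 - <<'E'
from h import *
c,im=shot("wrist","f3")
F=[]
s=readout.read_state(); F.append(s["force"]); print(s["t"],s["tool_pos"],np.round(s["force"],1),s["gripper_force"])
ct,it=shot("top","t3")
O=np.array([.5289,.2327]);a=np.radians(-16.1);X=np.array([np.cos(a),np.sin(a)]);Y=np.array([-X[1],X[0]])
g=im.astype(int); B=(g.min(2)>115).astype(np.uint8)
n,l,st,ce=cv2.connectedComponentsWithStats(B)
for i in range(1,n):
    if 15<st[i,4]<3500 and 220<ce[i,0]<420 and 60<ce[i,1]<280:
        q=onz(c,*ce[i],.115); print("white",st[i],((q[:2]-O)@X).round(4),((q[:2]-O)@Y).round(4))
E
```

```text
t: 24.85
tool_pos: [0.4913, 0.2359, 0.2925]
orientation: [-3.111, 0.44, 0.004]
force: [-12.0, -0.3, 14.1]
opening: 0.0002
gripper_force: 9.1
t: 25.6
tool_pos: [0.4913, 0.2359, 0.2925]
orientation: [-3.111, 0.44, 0.004]
force: [-12.3, -0.4, 14.3]
opening: 0.0007
gripper_force: 9.1
25.65 [0.49127376 0.23595602 0.29254488] [-12.2   0.2  15. ] 9.099359933752567
white [291 198  70  20 825] -0.0069 -0.0074
white [273 208  11  11 100] -0.0113 0.0145
white [369 208  10  10  82] -0.0111 -0.0298
white [296 242  61   8 262] -0.0269 -0.0075
white [326 265   2  18  35] -0.0425 -0.008
```

The push is steady at about 19 N: 12 N forward, 14–15 N down. The housing hasn't moved: the screws are still symmetric about y -7.6 mm and square to the fence. Handing in.

```bash
python3 -c "
from plant import job
print(job.close_job())"
```

```text
the job is handed in; nothing more can be done
None
```

The housing stands upright on the bed, measured square to the fence and touching the stop, and I handed the job in at about 25.7 s with the fingertips still holding a steady 19 N diagonal push on its shoulder; no verdict came back.

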